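# Hold the gate-hinge leaf lined up for its pin

## Task

Pick up the loose hinge leaf that has a single middle knuckle from its packing block and bring that knuckle in between the two knuckles of the leaf screwed on the jamb block, so that the holes line up well enough for the waiting pin to be pushed straight through. Finish while still holding it there, quite still, carried by the gripper alone and not resting on or pressing against the jamb block. Leave the two-knuckle leaf and everything else on the bench where they are.

Things in the scene. Friction and masses are not known exactly. Their poses are not given: they have to be found in the camera images.
- leaf: Loose steel leaf to pick up: a single middle knuckle, about 0.3 kg, lying level on its packing block, 49 mm up. Origin: centre of the knuckle, on the hole axis; y along the hole axis, z up, -x towards the plate. Knuckle 28 mm long, 24 mm outside, hole 14 mm; neck 28 mm wide; plate 56 mm wide (y), 8 mm thick (z -4 to +4 mm), from x = -18 to -80 mm. Alike either way up.
- leaf_grip (a point): Middle of the loose leaf's plate near its balance point, 45 mm from its hole axis (leaf x = -45 mm, y = 0, z = 0), same axes. The plate can be taken here from above across its 56 mm width: its sides overhang the packing block by about 8 mm each, and the fingertips can go down past the block.
- pack: Plywood packing block under the leaf, fixed, 55 (x) x 40 (y) x 45 mm high; origin at the centre of its underside. The leaf's plate lies on it, its knuckle hanging past the +x end.
- jamb: Wooden jamb block fixed to the bench, 70 (x) x 110 (y) x 90 mm high, origin under its centre, z up. The fixed steel leaf lies level on its top: plate 78 mm wide (y), z 90 to 98 mm, x -36 to +26 mm; its two knuckles stick out beyond the block's -x face (towards the robot). Nothing on it is higher than 106 mm.
- jamb_hole (a point): Middle of the fixed leaf's hole axis, half-way between its two knuckles; at x -54, y 0, z 94 mm of the jamb block, same axes. Knuckles: 24 mm outside, hole 14 mm, each from 17 to 39 mm either side (y), a gap of 34 mm, open from above. When matched, the loose leaf's origin lies here, with the jamb block's yaw, its plate pointing away from the block (-x).
- other_leaf: The wrong loose leaf, with two knuckles like the fixed one (gap between them), plate 78 mm wide, lying on a like packing block; origin on its hole axis half-way between the knuckles, plate towards -x. Leave it alone.
- other_pack: The fixed packing block under the two-knuckle leaf, 55 x 40 x 45 mm high, origin at the centre of its underside.
- pin: The waiting hinge pin, steel, shank 9 mm thick, 101 mm long over all with a 16 mm head, lying along its x on the bench; origin under its middle. Leave it.
- screwdriver: Black-handled screwdriver, 200 mm, lying on the bench along its x; origin under its middle. Leave it.
- offcut: Wood offcut 90 x 45 x 30 mm high, origin under its centre. Leave it.
- screw_jar: Clear round jar with a dark lid, 60 mm across, 75 mm high, origin under its centre. Leave it.
- oil_can: Grey can with a paper label, 52 mm across, 85 mm high, origin under its centre. Leave it.
- hammer: Hammer, 280 mm, lying along its x on the bench, origin under its middle. Leave it.
- tape: Black tape-measure case 62 x 34 x 60 mm high, origin under its centre. Leave it.
Mind the look-alikes: they are no part of the job. What is shaped like the leaf but red is not meant.

How it is judged:
On the way, in this order (a step that is already met when the one before it is completed fails the run):
1. the single-knuckle leaf is lifted well off its packing block by the gripper (height (world z) of leaf above 0.075 m and contact force between leaf and the fingers above 2 N and contact force between leaf and pack below 0.1 N), for 0.2 s.
2. its knuckle is between the fixed knuckles with the holes in line (distance between leaf and jamb_hole below 0.005 m and angle between the y axis of leaf and the y axis of jamb, either way round below 0.1 rad and contact force between leaf and the fingers above 2 N and contact force between leaf and jamb below 2 N), for 0.3 s.
At the end, for the whole second after the job is handed in: The gripper still holds the single-knuckle leaf (finger force over 2 N), still (under 20 mm/s), the middle of its hole within 5 mm of the middle of the fixed leaf's hole axis, the hole axes parallel within 0.1 rad, and less than 2 N of force between leaf and jamb block (all of step 2 and linear speed of leaf below 0.02 m/s and angular speed of leaf below 0.2 rad/s); the arm keeps its last pose, push and grip.
It fails at once if the two-knuckle leaf is disturbed (over 20 mm) or another thing on the bench is moved by over 30 mm (distance of other_leaf from where it was at the start of the episode above 0.02 m or distance of any of pin, screwdriver, offcut, screw_jar, oil_can, hammer, tape from where it was at the start of the episode above 0.03 m).
It also fails if it takes over 42 s, if anything falls off the work surface, if the arm or the gripper's body presses on something with over 40 N, if the wrist force passes 120 N, or if a joint passes its speed limit or range.

## Robot

A 6-joint arm with a two-finger parallel gripper is mounted at the origin on the work surface. World frame = base frame: x ahead of the robot, y to its left, z up, the work surface at z = 0. Lengths are in m, angles in rad, forces in N, time in s.
With the tool pointing down it reaches from about 0.25 to 0.8 m from the base axis. Payload 3.9 kg.
Tool frame: the origin (TCP) lies midway between the tips of the shut fingers; the grasp point (between the pads) lies 19 mm behind it; z points along the fingers, y is the line along which they close (so a half turn about z gives the same grasp; the last joint's range is limited). The gripper opens to 85 mm and grips with 20 to 120 N. Pads are 22 mm wide; open, the fingers measure 114 mm over their backs; the gripper's body (76 mm by 85 mm) begins 54 mm behind the grasp point. The pads swing forward as they close: fully open they stand 13 mm farther back than shut.
Start: joints at [-1.336, 0.26, -0.138, 1.173, 0, 1.571], TCP at [0.122, -0.511, 0.231] pointing down, gripper open.
Joint ranges: [-2.78, 2.78], [-0.83, 1.72], [-1.28, 1.37], [-1.9, 2.12], [-1.57, 1.48], [-3.14, 3.14]. Speed limits (rad/s): [2.57, 2.57, 3.14, 3.14, 3.14, 3.14].

## Interface

Orientations are given as a 3x3 rotation matrix whose columns are the frame's x, y, z axes.
In Python, from plant import * gives the robot as it stands.
- The arm moves only by the tool servo_tool, never from a script. Its argument "deltas" is a list of rows, each a list of 7 numbers: the shift along the tool's x, y, z in mm, then the turn, a rotation vector about the tool's x, y, z in rad, then the opening in per cent of the stroke, from 0 (shut) to 100 (fully open). A call has 1 to 5 rows; each row is the pose to reach, as a shift and turn from the pose commanded when the call began, along the tool's axes at that moment; what a row does not reach only later rows make up. A row lasts 1/12 s, in which the tool goes at most 41.7 mm and 7.16 degrees, less where a joint would pass 70% of its speed; a pose out of reach is approached as far as the arm can. A call with a gripper value outside its range is refused whole. The fingers move at their own pace and stop on an object; "force" is the grip in N (left out, the last holds). Time passes only in rows, so rows that repeat a pose let the fingers close. It gives the time, the measured TCP pose, the force, the opening and the grip force at its end, in the units of the state.
- get_obs(): the state, without advancing time (a new reading comes with each control period).
- capture(name): name is "scene" or "top" or "wrist"; returns the picture (384x512x3 uint8, red, green, blue); there is no depth.
- get_calibration(name): a dict with "fx", "fy", "cx", "cy" (pixels), "dist_coeffs" ([k1, k2, p1, p2, k3] as OpenCV has them; the pictures are not rectified), "eye" and "rotation" of the camera in the world; the wrist camera has in their place "mount" (4x4, takes a point from camera to tool coordinates, whose origin is the TCP and whose axes are the flange's). Camera axes: x right, y down, z forward; pixel columns grow to the right and rows downward; lengths in m; the calibration is good to about 2 mm. A picture is of the moment at which its call begins: read the wrist's pose just before it. get_calibration takes no time and is no camera call.
- close_job(): hands the job in; it is judged then, once.
Trained networks look in the newest picture that a camera, given by its name, has taken for a name from the list of things; names that differ only in an ending like _2 or _b are one class to them, and where a whole thing is asked for, a point or a joint stands for the part that bears it (a point fixed in the world has none). Each returns a list of dicts, best first, with "p" (0 to 1); they miss things now and then, are a little off and sometimes report something else, mostly with a low value. They report only what shows in the picture. A call takes as long as a camera call. They do not tell look-alikes from the thing itself.
- spot_in(camera, name): "point" ([x, y, z] in m, in world coordinates, good to about 4 mm: the middle of the surface that is visible of it).
- cut_out(camera, name): "pixels" (384x512 bool, what is visible of it).
The state is a dict: "time": time; "joint_positions": joint angles; "joint_vel": joint speeds; "tau": joint torques, N m; "position": TCP position; "tcp_rot": TCP orientation; "ft_force": force on the tool from outside, world axes, zero at the start; "torque": the same for the moment, N m; "finger_gap": opening from 0.0 (shut) to 1.0 (fully open); "finger_force": force on a finger pad.
Only numpy, scipy, OpenCV 4.12 (cv2) and the standard library are available. Lean on these libraries where they do the work, as an engineer would, in place of code of your own. Each camera call takes 0.05 s, during which the arm holds its last target. There are 200 camera calls.

## Working session

There is one attempt and no reset: what is moved stays moved. The work goes in short steps, Python scripts to look and compute and a tool call to move; the robot and the scene stay as the last step left them, time stands still between calls to the robot, and variables do not carry over. Pictures are saved under pics/ and viewed, at most 10 in all, crops included, and the job is handed in when it is done.

Besides the shell and the picture viewer there is one more tool, called as name(argument=value, ...), one argument or row to a line, values as JSON. servo_tool: Moves the arm, as the interface text tells. Its arguments: {"type":"object","properties":{"deltas":{"type":"array"},"force":{"type":"number"}},"required":["deltas"]}

```bash
ls; mkdir -p pics
python3 - <<'E'
from plant import *
import cv2,numpy as np
a=capture("scene");b=capture("top")
cv2.imwrite("pics/s.png",a[:,:,::-1]);cv2.imwrite("pics/t.png",cv2.resize(b[:,:,::-1],(800,600)))
for c in("scene","top"):
  k=get_calibration(c);print(c,k)
  for n in("leaf","jamb","jamb_hole","leaf_grip","pack","other_leaf"):
    print(n,[(np.round(d["point"],3).tolist(),round(d["p"],2)) for d in spot_in(c,n)])
print(get_calibration("wrist"),get_obs())
E
```

```text
pics
scene {'fx': 494.79973378792545, 'fy': 494.79973378792545, 'cx': 254.18617772876408, 'cy': 192.70509572624545, 'dist_coeffs': array([-0.16991899,  0.        ,  0.        ,  0.        ,  0.        ]), 'eye': array([ 1.26214158, -1.38309787,  1.12797066]), 'rotation': array([[ 0.89644842,  0.23116977, -0.37807507],
       [ 0.4425748 , -0.51041281,  0.73729662],
       [-0.02253367, -0.82827489, -0.55986868]])}
leaf [([0.324, 0.465, 0.01], 0.7), ([0.417, 0.142, 0.011], 0.65), ([0.509, 0.285, 0.052], 0.5)]
jamb [([0.598, 0.038, 0.071], 0.82)]
jamb_hole [([0.598, 0.035, 0.072], 0.68), ([0.467, -0.301, 0.009], 0.5)]
leaf_grip [([0.507, 0.281, 0.053], 0.65), ([0.414, 0.142, 0.012], 0.57)]
pack [([0.511, 0.276, 0.02], 0.41)]
other_leaf [([0.485, -0.28, 0.057], 0.63), ([0.598, 0.041, 0.071], 0.47)]
top {'fx': 356.142722037855, 'fy': 356.142722037855, 'cx': 255.58094181448098, 'cy': 198.06309343488698, 'dist_coeffs': array([-0.05764774,  0.        ,  0.        ,  0.        ,  0.        ]), 'eye': array([0.38434049, 0.02048202, 1.1210932 ]), 'rotation': array([[-0.02054659, -0.98899532,  
[... 1116 characters left out ...]
        1.16959217e-05,  1.57079802e+00]), 'joint_vel': array([ 0.00132947, -0.00163297,  0.0011798 , -0.00120949, -0.00020374,
        0.00019919]), 'tau': array([-2.90983062e-04, -4.05480981e+01,  2.54185402e+01,  9.21854153e-04,
        1.97723448e-04,  7.19446422e-07]), 'position': array([ 0.12215252, -0.51059923,  0.23132922]), 'tcp_rot': array([[ 9.72558234e-01,  2.32659581e-01,  2.97403638e-05],
       [ 2.32659582e-01, -9.72558231e-01, -7.40488740e-05],
       [ 1.16960556e-05,  7.89362228e-05, -9.99999997e-01]]), 'ft_force': array([-0.08070096,  0.4578473 , -0.00963656]), 'torque': array([ 0.03075859, -0.05483798, -0.00054612]), 'finger_force': 0.0, 'finger_gap': 1.0009427748271305}
```

View pics/t.png

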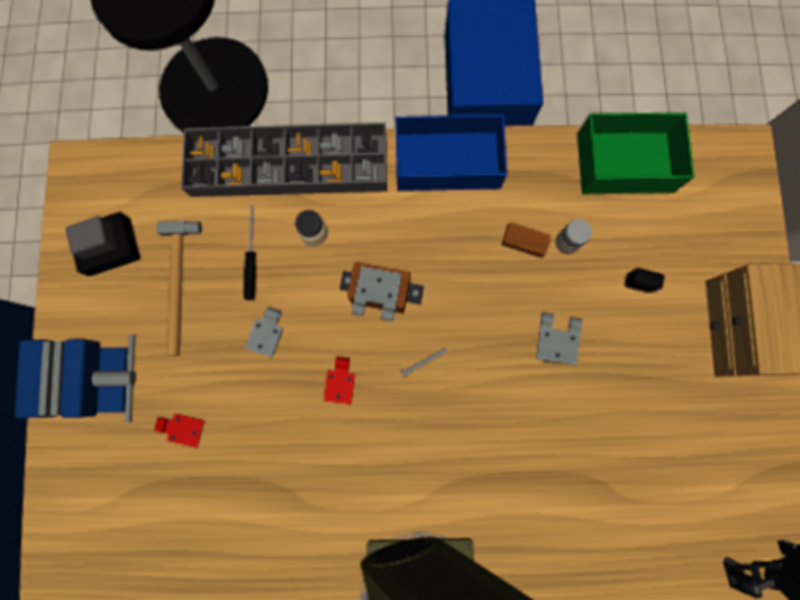

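View pics/s.png

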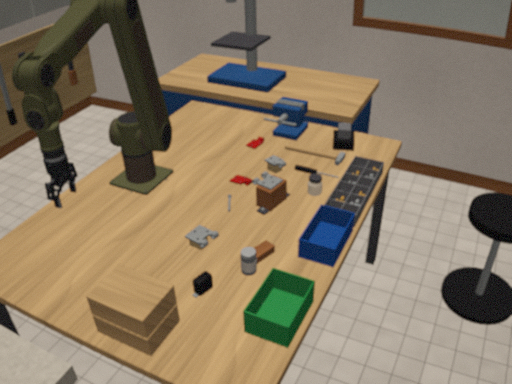

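The top picture (800x600) shows the grey single-knuckle leaf at about (264,333), with its knuckle at (272,313), yaw about -20°. The jamb's knuckles are at (358,310) and (388,314), yaw about -8°. The red look-alikes are at (340,380) and (183,430). The scene view agrees.

```bash
cat > h.py <<'E'
from plant import *
import cv2,numpy as np
from scipy.spatial.transform import Rotation as R
def Rd(yaw):
    c,s=np.cos(yaw),np.sin(yaw); return np.array([[c,s,0],[s,-c,0],[0,0,-1.]])
def delta(p,yaw,p0=None,R0=None):
    o=get_obs(); p0=o["position"] if p0 is None else p0; R0=o["tcp_rot"] if R0 is None else R0
    return np.round(np.r_[1000*R0.T@(np.array(p)-p0),R.from_matrix(R0.T@Rd(yaw)).as_rotvec()],3)
def pose(cam):
    k=get_calibration(cam); K=np.array([[k["fx"],0,k["cx"]],[0,k["fy"],k["cy"]],[0,0,1]])
    if cam=="wrist":
        o=get_obs();T=np.eye(4);T[:3,:3]=o["tcp_rot"];T[:3,3]=o["position"];M=T@k["mount"]
        return K,k["dist_coeffs"],M[:3,:3],M[:3,3]
    return K,k["dist_coeffs"],k["rotation"],k["eye"]
def toplane(c,uv,z):
    K,d,Rc,e=c; n=cv2.undistortPoints(np.array(uv,float).reshape(-1,1,2),K,d)[:,0]
    r=np.c_[n,np.ones(len(n))]@Rc.T; return e+r*((z-e[2])/r[:,2])[:,None]
E
python3 - <<'E'
from h import *
# waypoints: split the way in 5 calls
p0=np.array([.122,-.511,.231]);p1=np.array([.503,.286,.16]);y0=.2348;y1=np.radians(160)
for i in range(5):
    a=p0+(p1-p0)*i/5;b=p0+(p1-p0)*(i+1)/5;print(delta(b,y0+(y1-y0)*(i+1)/5,a,Rd(y0+(y1-y0)*i/5)))
E
```

```text
[ 111.193 -137.298   14.2      0.       0.      -0.512]
[164.17  -65.291  14.2     0.      0.     -0.512]
[175.116  23.433  14.2     0.      0.     -0.512]
[141.229 106.157  14.2     0.      0.     -0.512]
[ 71.183 161.703  14.2     0.      0.     -0.512]
```

servo_tool(
  deltas=[
    [22,-27,3,0,0,-0.1,100],
    [44,-55,6,0,0,-0.2,100],
    [66,-82,9,0,0,-0.3,100],
    [88,-110,11,0,0,-0.4,100],
    [111,-137,14,0,0,-0.51,100],
  ],
)

```text
time: 1.12
position: [0.1984, -0.35, 0.2173]
tcp_rot: [[0.732, 0.681, 0.0], [0.681, -0.732, -0.0], [0.0, 0.0, -1.0]]
ft_force: [0.2, -0.5, 0.1]
finger_gap: 1.002
finger_force: 0.0
```

```bash
python3 -c "
from plant import *
o=get_obs();print(o['time'],o['joint_positions'],o['position'],o['tcp_rot'][:,0])"
```

```text
1.1167 [-1.05524689e+00  5.73001684e-02 -4.26626965e-01  1.08655086e+00
  1.18401782e-04  1.33748585e+00] [ 0.19840189 -0.35004369  0.21727877] [7.32465504e-01 6.80804145e-01 4.15950314e-05]
```

servo_tool(
  deltas=[
    [33,-13,3,0,0,-0.1,100],
    [66,-26,6,0,0,-0.2,100],
    [98,-39,9,0,0,-0.3,100],
    [131,-52,11,0,0,-0.4,100],
    [164,-65,14,0,0,-0.51,100],
  ],
)

```text
time: 1.53
position: [0.2751, -0.1912, 0.2036]
tcp_rot: [[0.307, 0.952, 0.001], [0.952, -0.307, -0.001], [-0.0, 0.001, -1.0]]
ft_force: [2.6, 0.1, 1.3]
finger_gap: 0.998
finger_force: 0.0
```

servo_tool(
  deltas=[
    [35,5,3,0,0,-0.1,100],
    [70,9,6,0,0,-0.2,100],
    [105,14,9,0,0,-0.3,100],
    [140,19,11,0,0,-0.4,100],
    [175,23,14,0,0,-0.51,100],
  ],
)

```text
time: 1.95
position: [0.3517, -0.0317, 0.1896]
tcp_rot: [[-0.198, 0.98, 0.002], [0.98, 0.198, -0.0], [-0.001, 0.002, -1.0]]
ft_force: [0.3, -1.6, 0.1]
finger_gap: 1.003
finger_force: 0.0
```

servo_tool(
  deltas=[
    [28,21,3,0,0,-0.1,100],
    [56,42,6,0,0,-0.2,100],
    [84,63,9,0,0,-0.3,100],
    [113,85,11,0,0,-0.4,100],
    [141,106,14,0,0,-0.51,100],
  ],
)

```text
time: 2.37
position: [0.4285, 0.1275, 0.1755]
tcp_rot: [[-0.652, 0.758, 0.001], [0.758, 0.652, 0.0], [-0.001, 0.001, -1.0]]
ft_force: [0.6, -1.0, -0.2]
finger_gap: 1.001
finger_force: 0.0
```

servo_tool(
  deltas=[
    [15,32,3,0,0,-0.1,100],
    [30,65,6,0,0,-0.2,100],
    [43,97,9,0,0,-0.3,100],
    [57,130,11,0,0,-0.4,100],
    [71,162,14,0,0,-0.51,100],
  ],
)

```text
time: 2.78
position: [0.506, 0.2863, 0.1613]
tcp_rot: [[-0.939, 0.344, 0.001], [0.344, 0.939, 0.0], [-0.0, 0.0, -1.0]]
ft_force: [0.9, -0.3, 0.8]
finger_gap: 1.0
finger_force: 0.0
```

Run:
```python
from h import *
c=pose("wrist");o=get_obs();print(o["time"],o["position"],o["tcp_rot"][:,0],o["joint_vel"].max())
a=capture("wrist");cv2.imwrite("pics/w.png",cv2.resize(a[:,:,::-1],(768,576)));np.save("w.npy",a)
for n in("leaf","leaf_grip"):
  for d in cut_out("wrist",n)[:2]:
    m=d["pixels"].astype(np.uint8);cn=max(cv2.findContours(m,0,2)[0],key=cv2.contourArea);print(n,d["p"],m.sum(),cv2.minAreaRect(cn))
  print([(np.round(d["point"],3).tolist(),round(d["p"],2)) for d in spot_in("wrist",n)])
```

```text
2.7833 [0.50603924 0.28630768 0.16126271] [-9.38935757e-01  3.44092220e-01 -4.33977751e-04] 0.8189447760652391
leaf 0.79 4461 ((262.0, 192.5), (91.0, 60.0), 90.0)
leaf 0.75 4132 ((110.21698760986328, 144.50942993164062), (90.38324737548828, 54.53213882446289), 74.05460357666016)
[([0.403, 0.152, 0.011], 0.96), ([0.502, 0.29, 0.055], 0.57)]
leaf_grip 0.96 4221 ((109.97239685058594, 144.44509887695312), (91.28614807128906, 55.49001693725586), 74.62374877929688)
leaf_grip 0.88 4513 ((261.5, 192.5), (91.0, 59.0), 90.0)
[([0.501, 0.289, 0.057], 0.97), ([0.405, 0.154, 0.011], 0.81)]
```

View pics/w.png

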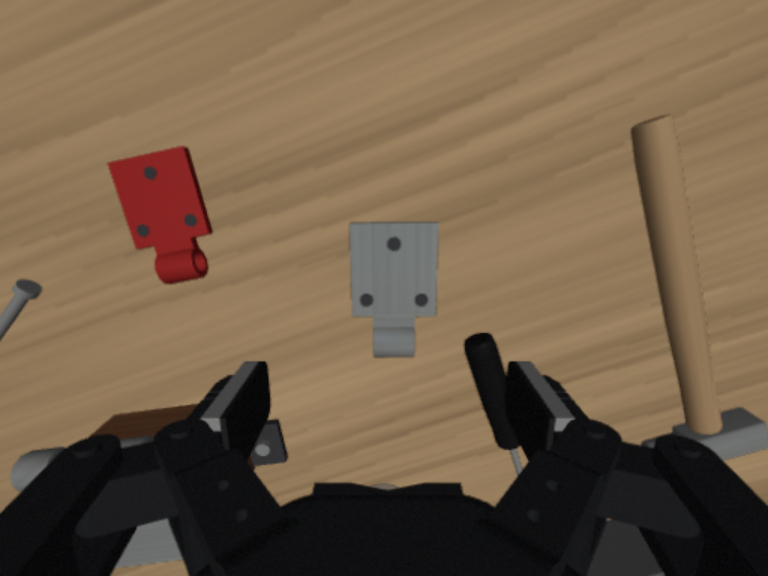

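The wrist picture shows the grey leaf at about (394,268), with plate corners (350,222), (439,222), (352,317) and (437,317). It is square to the gripper. The red look-alike is on the left and the pin at far left.

```bash
cat >> h.py <<'E'
def fitleaf(cam,near,zt=.053,c=None):
    """pose of the loose leaf from its outline: fit the known plan to the mask edge, on the plane of the plate's top"""
    from scipy.optimize import least_squares
    best=None
    for d in cut_out(cam,"leaf")+cut_out(cam,"leaf_grip"):
        m=d["pixels"].astype(np.uint8);cn=max(cv2.findContours(m,0,1)[0],key=cv2.contourArea)[:,0]
        q=toplane(c,cn,zt)[:,:2]; e=np.hypot(*(q.mean(0)-near))
        if e<.05 and (best is None or e<best[0]): best=(e,q)
    return best and best[1]
E
python3 - <<'E'
from h import *
c=pose("wrist");o=get_obs();print(o["time"],o["position"],np.abs(o["joint_vel"]).max())
capture("wrist");q=fitleaf("wrist",np.array([.503,.288]),c=c)
rt=-o["tcp_rot"][:2,0];ang=np.arctan2(rt[1],rt[0])
a=(q-[.503,.288])@np.array([rt,[-rt[1],rt[0]]]).T*1000
print(np.degrees(ang),a.min(0),a.max(0))
# side edges of the plate
X=a[:,0];sel=(X>X.min()+8)&(X<X.min()+50)
L=a[sel&(a[:,1]>5)];Rr=a[sel&(a[:,1]<-5)];e=a[(X<X.min()+3)&(abs(a[:,1]-a[:,1].mean())<20)]
print(np.polyfit(L[:,0],L[:,1],1),np.polyfit(Rr[:,0],Rr[:,1],1),np.polyfit(e[:,1],e[:,0],1))
E
```

```text
3.0333 [0.50469786 0.28394763 0.16091114] 0.022618182492339996
-20.466875540825132 [-41.82804289 -26.30843573] [50.19111197 29.97172111]
[1.74939274e-02 2.95871344e+01] [ 8.81892813e-03 -2.55682035e+01] [-2.11676011e-02 -4.06223764e+01]
```

Run:
```python
from h import *
print(delta([.4967,.2925,.027],np.radians(160.4)))
```

```text
[ 1.08180e+01  6.00900e+00  1.34605e+02 -0.00000e+00 -0.00000e+00
 -1.60000e-02]
```

servo_tool(
  deltas=[
    [11,6,20,0,0,-0.016,100],
    [11,6,50,0,0,-0.016,100],
    [11,6,75,0,0,-0.016,100],
    [11,6,75,0,0,-0.016,100],
    [11,6,75,0,0,-0.016,100],
  ],
)

```text
time: 3.6
position: [0.4957, 0.2923, 0.0858]
tcp_rot: [[-0.942, 0.335, -0.003], [0.335, 0.942, -0.002], [0.002, -0.003, -1.0]]
ft_force: [0.3, -0.7, 0.3]
finger_gap: 0.999
finger_force: 0.0
```

Run:
```python
from h import *
c=pose("wrist");o=get_obs();print(o["time"],o["position"],np.abs(o["joint_vel"]).max())
a=capture("wrist");cv2.imwrite("pics/w2.png",a[:,:,::-1]);q=fitleaf("wrist",np.array([.503,.288]),c=c)
rt=-o["tcp_rot"][:2,0]
a=(q-o["position"][:2])@np.array([rt,[-rt[1],rt[0]]]).T*1000
print(a.min(0),a.max(0))
X=a[:,0];sel=(X>X.min()+8)&(X<X.min()+50)
L=a[sel&(a[:,1]>5)];Rr=a[sel&(a[:,1]<-5)]
print(np.polyfit(L[:,0],L[:,1],1),np.polyfit(Rr[:,0],Rr[:,1],1))
print(delta([.4967,.2925,.027],np.radians(160.4)))
```

```text
3.6 [0.49573408 0.29227012 0.08577256] 0.06028959698883163
[-33.37433679 -28.11491963] [60.15431435 29.05675109]
[-1.38578691e-02  2.82876977e+01] [-1.33748540e-02 -2.77335936e+01]
[ 1.2710e+00 -2.3790e+00  6.1395e+01  3.0000e-03  2.0000e-03  1.0000e-03]
```

View pics/w2.png

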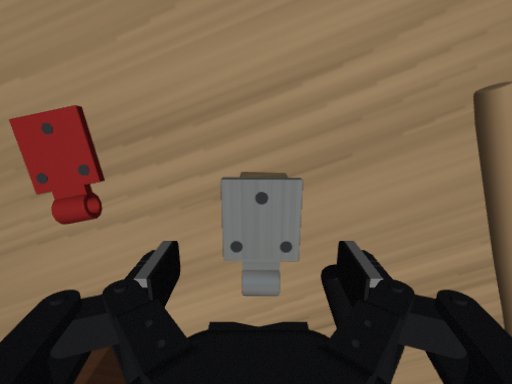

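The leaf sits central between the open fingers: plate columns 221–302, rows 178–262, knuckle at about (261,282). Nothing lies beneath the fingers, so I descend and grip.

servo_tool(
  deltas=[
    [-1.5,0,20,0,0,0.012,100],
    [-1.5,0,40,0,0,0.012,100],
    [-1.5,0,59,0,0,0.012,100],
    [-1.5,0,59,0,0,0.012,100],
    [-1.5,0,59,0,0,0.012,100],
  ],
)

```text
time: 4.17
position: [0.4988, 0.2933, 0.028]
tcp_rot: [[-0.938, 0.346, 0.0], [0.346, 0.938, -0.0], [-0.0, 0.0, -1.0]]
ft_force: [0.1, -0.6, 1.0]
finger_gap: 0.999
finger_force: 0.0
```

servo_tool(
  deltas=[
    [0,0,0,0,0,0,0],
    [0,0,0,0,0,0,0],
    [0,0,0,0,0,0,0],
    [0,0,0,0,0,0,0],
    [0,0,0,0,0,0,0],
  ],
  force=60,
)

```text
time: 4.58
position: [0.4999, 0.2941, 0.0295]
tcp_rot: [[-0.938, 0.346, 0.003], [0.346, 0.938, 0.002], [-0.002, 0.003, -1.0]]
ft_force: [-0.2, -2.0, 5.3]
finger_gap: 0.641
finger_force: 63.3
```

servo_tool(
  deltas=[
    [0,0,0,0,0,0,0],
    [0,0,0,0,0,0,0],
    [0,0,0,0,0,0,0],
    [0,0,0,0,0,0,0],
    [0,0,0,0,0,0,0],
  ],
)

```text
time: 5.0
position: [0.5, 0.2941, 0.0295]
tcp_rot: [[-0.938, 0.346, 0.003], [0.346, 0.938, 0.002], [-0.002, 0.003, -1.0]]
ft_force: [-1.1, 0.3, 4.8]
finger_gap: 0.64
finger_force: 63.3
```

servo_tool(
  deltas=[
    [0,0,-10,0,0,0,0],
    [0,0,-35,0,0,0,0],
    [0,0,-65,0,0,0,0],
    [0,0,-95,0,0,0,0],
    [0,0,-120,0,0,0,0],
  ],
)

```text
time: 5.42
position: [0.4985, 0.2934, 0.1499]
tcp_rot: [[-0.938, 0.345, 0.001], [0.345, 0.938, 0.001], [-0.0, 0.001, -1.0]]
ft_force: [1.2, 0.9, -3.2]
finger_gap: 0.643
finger_force: 64.6
```

servo_tool(
  deltas=[
    [0,0,0,0,0,0,0],
    [0,0,0,0,0,0,0],
    [0,0,0,0,0,0,0],
  ],
)

```text
time: 5.67
position: [0.4977, 0.2929, 0.1466]
tcp_rot: [[-0.938, 0.345, -0.001], [0.345, 0.938, -0.001], [0.001, -0.001, -1.0]]
ft_force: [-0.1, -0.1, -4.0]
finger_gap: 0.641
finger_force: 64.6
```

Run:
```python
from h import *
c=pose("wrist");o=get_obs();print(o["time"],o["position"],o["tcp_rot"])
a=capture("wrist");cv2.imwrite("pics/w3.png",a[:,:,::-1])
capture("top");capture("scene")
for cam in("top","scene"):
  for n in ("jamb","jamb_hole"):
   for d in cut_out(cam,n)[:2]:
    m=d["pixels"];v,u=np.where(m);print(cam,n,d["p"],m.sum(),u.min(),u.max(),v.min(),v.max())
t=capture("top")[150:250,190:310];cv2.imwrite("pics/tj.png",cv2.resize(t[:,:,::-1],None,fx=6,fy=6,interpolation=2))
print(toplane(pose("top"),[(358*.64,308*.64),(388*.64,312*.64)],.105))
```

```text
5.6667 [0.49771334 0.29290487 0.1465662 ] [[-9.38436881e-01  3.45447829e-01 -1.42073370e-03]
 [ 3.45449116e-01  9.38437156e-01 -7.82767662e-04]
 [ 1.06286390e-03 -1.22536924e-03 -9.99998684e-01]]
top jamb 0.94 1332 218 270 168 204
top jamb_hole 0.82 1348 217 270 168 205
top jamb_hole 0.36 326 357 377 140 161
scene jamb 0.95 1093 252 288 171 214
scene jamb_hole 0.9 1088 252 289 171 213
scene jamb_hole 0.44 120 295 316 164 172
[[0.53928665 0.10476898 0.105     ]
 [0.53059248 0.04942946 0.105     ]]
```

View pics/tj.png

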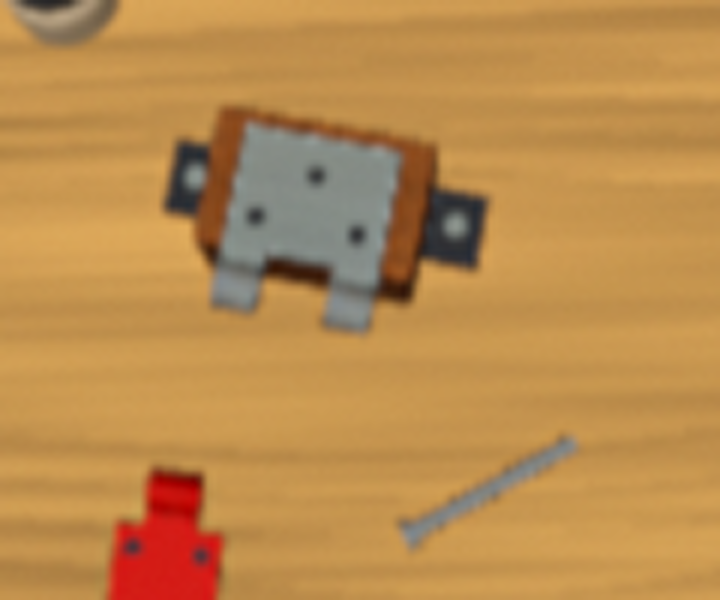

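View pics/w3.png

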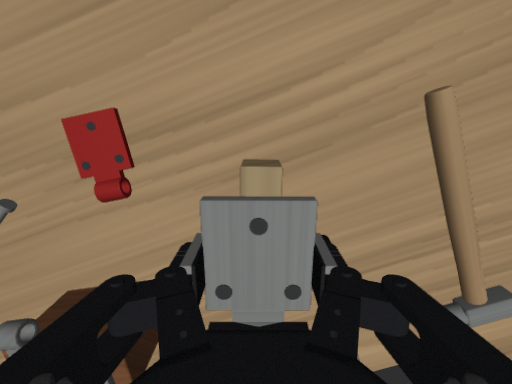

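The jamb's knuckle ends are at about (235,285) and (350,308) in the crop, with an open gap between them. The wrist picture shows the leaf firmly and squarely held: plate corners (201,197), (316,197), (311,310) and (206,310). The gripper body hides its knuckle. I'll go past the jamb so the wrist camera can see it.

Run:
```python
from h import *
o=get_obs();p0=o["position"];R0=o["tcp_rot"];p1=np.array([.58,.17,.19]);y=np.radians(165)
print(delta(p1,y));print(delta([.648,.062,.19],np.radians(170.5),p1,Rd(y)))
```

```text
[-1.19278e+02 -8.73370e+01 -4.34320e+01 -1.00000e-03 -1.00000e-03
 -9.10000e-02]
[-93.635 -86.72    0.      0.      0.     -0.096]
```

servo_tool(
  deltas=[
    [-20,-15,-14,0,0,-0.018,0],
    [-45,-33,-30,0,0,-0.036,0],
    [-70,-51,-43,0,0,-0.055,0],
    [-95,-70,-43,0,0,-0.073,0],
    [-119,-87,-43,0,0,-0.091,0],
  ],
)

```text
time: 6.48
position: [0.5816, 0.1695, 0.1915]
tcp_rot: [[-0.966, 0.258, 0.002], [0.258, 0.966, 0.0], [-0.002, 0.001, -1.0]]
ft_force: [0.7, -0.1, -3.4]
finger_gap: 0.637
finger_force: 64.7
```

servo_tool(
  deltas=[
    [-22,-20,0,0,0,-0.02,0],
    [-44,-41,0,0,0,-0.04,0],
    [-64,-59,0,0,0,-0.06,0],
    [-83,-77,0,0,0,-0.08,0],
    [-94,-87,0,0,0,-0.096,0],
  ],
)

```text
time: 6.9
position: [0.6498, 0.0593, 0.1898]
tcp_rot: [[-0.986, 0.166, 0.0], [0.166, 0.986, -0.001], [-0.001, -0.001, -1.0]]
ft_force: [0.5, 0.8, -3.8]
finger_gap: 0.637
finger_force: 64.7
```

servo_tool(
  deltas=[
    [0,0,0,0,0,0,0],
    [0,0,0,0,0,0,0],
    [0,0,0,0,0,0,0],
  ],
)

```text
time: 7.15
position: [0.6479, 0.0626, 0.1899]
tcp_rot: [[-0.986, 0.165, -0.001], [0.165, 0.986, 0.0], [0.001, 0.0, -1.0]]
ft_force: [1.2, 0.4, -3.3]
finger_gap: 0.639
finger_force: 64.7
```

Run:
```python
from h import *
import pickle
c=pose("wrist");o=get_obs();print(o["time"],o["position"],np.abs(o["joint_vel"]).max())
a=capture("wrist");cv2.imwrite("pics/w4.png",cv2.resize(a[:,:,::-1],(768,576)));np.save("w4.npy",a);pickle.dump((c,o),open("w4.pkl","wb"))
```

```text
7.15 [0.64788626 0.06264984 0.18989422] 0.01539469805360613
```

View pics/w4.png

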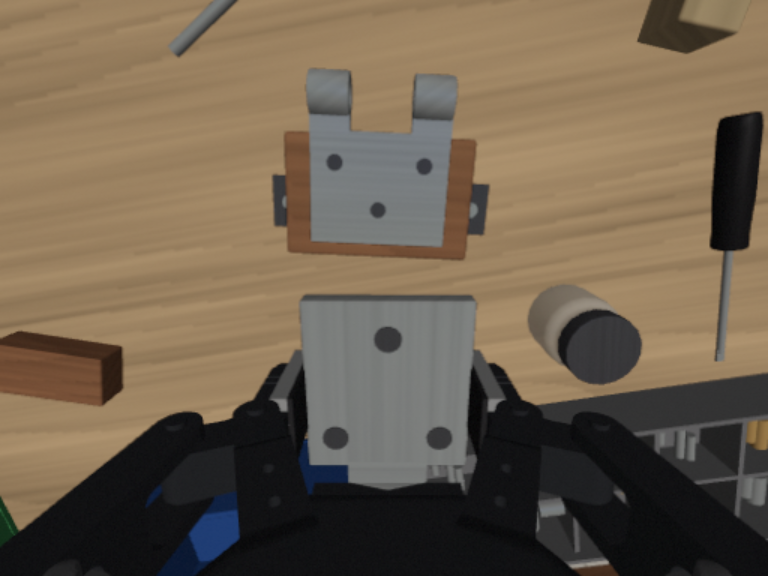

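This view shows both parts clearly (768x576 pixels):
- **Fixed plate:** back corners (311,241) and (442,246); gap corners (351,131) and (411,132).
- **Jamb block top corners:** (286,132), (476,139), (466,258) and (288,251).
- **Held plate:** top corners at about (302,301), (474,301), (467,466) and (308,466).

```bash
cat > fit.py <<'E'
from h import *
import pickle
from scipy.optimize import least_squares
c,o=pickle.load(open("w4.pkl","rb"));a=np.load("w4.npy");g=cv2.cvtColor(a,cv2.COLOR_RGB2GRAY)
K,D,Rc,e=c
def sub(p):
    p=(np.array(p,np.float32)+.5)/1.5-.5
    q=cv2.cornerSubPix(g,p.reshape(-1,1,2).copy(),(3,3),(-1,-1),(3,30,.01))[:,0]
    print(np.round(q-p,1).tolist());return np.where(np.hypot(*(q-p).T)[:,None]<2.,q,p)
J=np.array([[26,-39,98],[26,39,98],[-36,-17,98],[-36,17,98],[35,-55,90],[35,55,90],[-35,-55,90],[-35,55,90]])/1e3
Ji=sub([(311,241),(442,246),(351,131),(411,132),(288,251),(466,258),(286,132),(476,139)])
def proj(P): return cv2.projectPoints((P-e)@Rc,np.zeros(3),np.zeros(3),K,D)[0][:,0]
def jw(q): 
    cs,s=np.cos(q[2]),np.sin(q[2]);return J@np.array([[cs,s,0],[-s,cs,0],[0,0,1]])+[q[0],q[1],q[3] if len(q)>3 else 0]
for x0 in([.6,.07,-.15],[.6,.07,-.15,0]):
    r=least_squares(lambda q:(proj(jw(q))-Ji).ravel(),x0,loss="soft_l1");q=r.x
    print("jamb",q,np.round(proj(jw(q))-Ji,1).tolist())
    h=np.array([q[0]-.054*np.cos(q[2]),q[1]-.054*np.sin(q[2]),.094+(q[3] if len(q)>3 else 0)]);print("hole",h)
Lf=np.array([[-80,-28,4],[-80,28,4],[-18,28,4],[-18,-28,4]])/1e3
Li=sub([(302,301),(474,301),(467,466),(308,466)])
ok,rv,tv=cv2.solvePnP(Lf,Li,K,D)
M=get_calibration("wrist")["mount"];T=np.eye(4);T[:3,:3]=cv2.Rodrigues(rv)[0];T[:3,3]=tv[:,0];T=M@T
print("leaf in tool",np.round(T,4),np.round(cv2.projectPoints(Lf,rv,tv,K,D)[0][:,0]-Li,1).tolist())
E
python3 fit.py
```

```text
[[-0.20000000298023224, -0.5], [-0.800000011920929, 0.30000001192092896], [-0.4000000059604645, -0.6000000238418579], [-0.4000000059604645, -0.4000000059604645], [-0.4000000059604645, 0.0], [-1.899999976158142, 1.2000000476837158], [-1.0, -0.5], [0.4000000059604645, 2.0]]
jamb [ 0.58723563  0.06650486 -0.20597674] [[-0.0, 0.4], [1.1, -0.2], [-0.8, -0.5], [0.6, 0.5], [-0.2, 0.8], [-0.4, 0.9], [-1.0, -1.0], [0.8, -0.5]]
hole [0.5343771  0.07754913 0.094     ]
jamb [ 0.58726118  0.06639157 -0.20658176 -0.002585  ] [[0.4, -0.0], [0.5, -0.6], [-0.6, -0.1], [0.3, 0.9], [0.4, 0.3], [-1.1, 0.4], [-0.3, -0.6], [0.1, -0.2]]
hole [0.53440934 0.0774678  0.091415  ]
[[-1.600000023841858, -0.800000011920929], [0.8999999761581421, -0.10000000149011612], [-3.0, -0.5], [1.0, -1.100000023841858]]
leaf in tool [[-9.999e-01  4.000e-03  1.190e-02 -4.470e-02]
 [ 3.800e-03  9.997e-01 -2.240e-02 -7.000e-04]
 [-1.200e-02 -2.240e-02 -9.997e-01 -1.910e-02]
 [ 0.000e+00  0.000e+00  0.000e+00  1.000e+00]] [[-0.1, 0.1], [0.2, -0.3], [-0.6, 0.2], [0.5, 0.1]]
```

```bash
cat >> h.py <<'E'
OFF=np.array([-.0447,-.0006,-.0193]);YAW=np.pi-.206;HOLE=np.array([.5344,.0775,.094])
def todo(dz=0): return delta(HOLE+[0,0,dz]-Rd(YAW)@OFF,YAW)
E
python3 -c "
from h import *
print(HOLE-Rd(YAW)@OFF,todo(.04))"
```

```text
[0.49076782 0.08723053 0.0747    ] [ 1.58807e+02 -1.88000e+00  7.55260e+01  0.00000e+00 -1.00000e-03
  4.10000e-02]
```

servo_tool(
  deltas=[
    [32,0,0,0,0,0.01,0],
    [70,-1,0,0,0,0.02,0],
    [105,-1,0,0,0,0.03,0],
    [140,-2,0,0,0,0.041,0],
    [159,-2,0,0,0,0.041,0],
  ],
)

```text
time: 7.62
position: [0.4857, 0.0875, 0.1901]
tcp_rot: [[-0.979, 0.203, -0.004], [0.203, 0.979, -0.0], [0.004, -0.001, -1.0]]
ft_force: [-0.9, -0.5, -3.2]
finger_gap: 0.642
finger_force: 64.7
```

servo_tool(
  deltas=[
    [0,0,25,0,0,0,0],
    [0,0,50,0,0,0,0],
    [0,0,75,0,0,0,0],
    [0,0,75,0,0,0,0],
    [0,0,75,0,0,0,0],
  ],
)

```text
time: 8.03
position: [0.4893, 0.087, 0.1147]
tcp_rot: [[-0.979, 0.204, -0.003], [0.204, 0.979, -0.0], [0.003, -0.001, -1.0]]
ft_force: [-0.9, -0.7, -2.8]
finger_gap: 0.637
finger_force: 65.2
```

Run:
```python
from h import *
o=get_obs();print(o["time"],o["joint_vel"].round(3),todo(0))
t=capture("top")[150:250,190:310];s=capture("scene")[150:240,215:335]
f=lambda i:cv2.resize(i[:,:,::-1],(400,300),interpolation=2)
cv2.imwrite("pics/m.png",np.vstack([np.hstack([f(t),f(s)]),cv2.copyMakeBorder(f(capture("wrist")),0,0,200,200,0)]))
```

```text
8.0333 [-0.009 -0.018  0.059  0.007 -0.001 -0.002] [-1.4860e+00  5.4300e-01  4.0044e+01 -1.0000e-03 -3.0000e-03  1.0000e-03]
```

View pics/m.png

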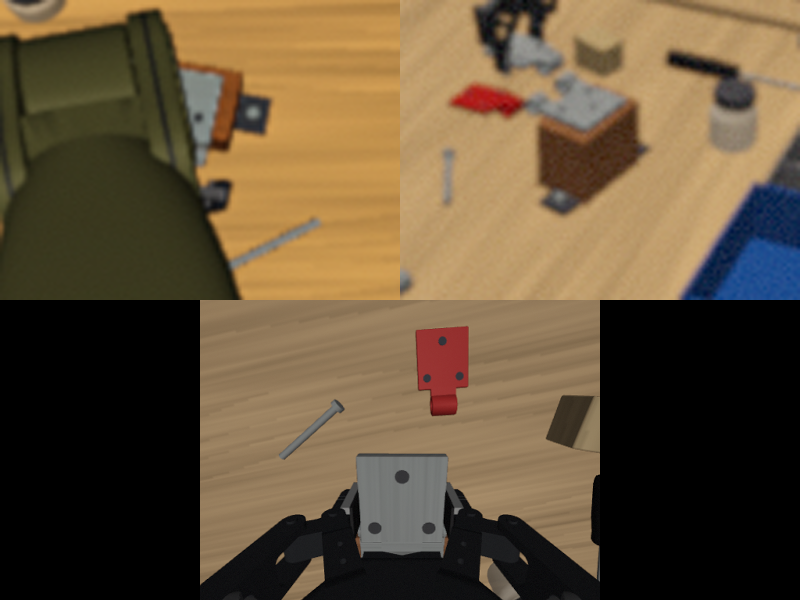

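The scene crop (top right) shows the held leaf hovering just in front of and above the gap, with its knuckle pointing at it. The top view is blocked by the arm. I correct x by 1.5 mm and descend in stages.

servo_tool(
  deltas=[
    [-1,0.5,8,0,0,0,0],
    [-1,0.5,12,0,0,0,0],
    [-1,0.5,12,0,0,0,0],
    [-1,0.5,12,0,0,0,0],
    [-1,0.5,12,0,0,0,0],
  ],
)

```text
time: 8.6
position: [0.4924, 0.0867, 0.1033]
tcp_rot: [[-0.979, 0.205, -0.0], [0.205, 0.979, 0.0], [0.0, -0.0, -1.0]]
ft_force: [-0.2, 1.0, -3.6]
finger_gap: 0.637
finger_force: 65.2
```

```bash
python3 -c "
from h import *
o=get_obs();print(o['joint_vel'].round(3),todo(0),o['ft_force'])"
```

```text
[-0.001 -0.003  0.002 -0.002  0.001 -0.002] [ 1.669e+00  1.660e-01  2.863e+01 -0.000e+00 -0.000e+00 -1.000e-03] [-0.18922101  0.95989479 -3.57524973]
```

servo_tool(
  deltas=[
    [1.5,0,3,0,0,0,0],
    [1.5,0,7,0,0,0,0],
    [1.5,0,11,0,0,0,0],
    [1.5,0,14,0,0,0,0],
    [1.5,0,14,0,0,0,0],
  ],
)

```text
time: 9.02
position: [0.4901, 0.087, 0.0884]
tcp_rot: [[-0.979, 0.205, -0.002], [0.205, 0.979, -0.0], [0.002, -0.001, -1.0]]
ft_force: [0.5, -0.9, -2.9]
finger_gap: 0.64
finger_force: 65.2
```

```bash
python3 -c "
from h import *
o=get_obs();print(o['joint_vel'].round(3),todo(0),o['ft_force'],o['torque'])"
```

```text
[-0.    -0.005  0.009  0.015 -0.     0.   ] [-5.9800e-01  4.0900e-01  1.3652e+01 -1.0000e-03 -2.0000e-03 -1.0000e-03] [ 0.48858679 -0.89532109 -2.85719434] [0.00026872 0.07669645 0.00805664]
```

No contact. Final descent.

servo_tool(
  deltas=[
    [0,0.3,4,0,0,0,0],
    [0,0.3,8,0,0,0,0],
    [0,0.3,11,0,0,0,0],
    [0,0.3,13.5,0,0,0,0],
    [0,0.3,13.5,0,0,0,0],
  ],
)

```text
time: 9.43
position: [0.4904, 0.0873, 0.0751]
tcp_rot: [[-0.979, 0.205, -0.001], [0.205, 0.979, -0.0], [0.001, -0.0, -1.0]]
ft_force: [0.6, -0.3, -3.8]
finger_gap: 0.64
finger_force: 65.2
```

servo_tool(
  deltas=[
    [0,0,0,0,0,0,0],
    [0,0,0,0,0,0,0],
    [0,0,0,0,0,0,0],
    [0,0,0,0,0,0,0],
    [0,0,0,0,0,0,0],
  ],
)

```text
time: 9.85
position: [0.4911, 0.0874, 0.076]
tcp_rot: [[-0.979, 0.205, 0.0], [0.205, 0.979, 0.0], [-0.0, 0.0, -1.0]]
ft_force: [-0.5, 0.1, -2.9]
finger_gap: 0.639
finger_force: 65.2
```

Run:
```python
from h import *
o=get_obs();print(o["time"],o["joint_vel"].round(3),todo(0),o["ft_force"],o["torque"])
f=lambda i,w,h:cv2.resize(i[:,:,::-1],(w,h),interpolation=2)
s=capture("scene")[160:205,240:300]
cv2.imwrite("pics/n.png",np.vstack([f(s,400,300),f(capture("wrist")[192:],400,200)]))
```

```text
9.85 [-0.001  0.    -0.001 -0.001 -0.001 -0.001] [ 2.870e-01 -2.450e-01  1.271e+00  0.000e+00  0.000e+00 -1.000e-03] [-0.4874207   0.07475507 -2.93404988] [ 0.04302236  0.00690052 -0.01143423]
```

View pics/n.png

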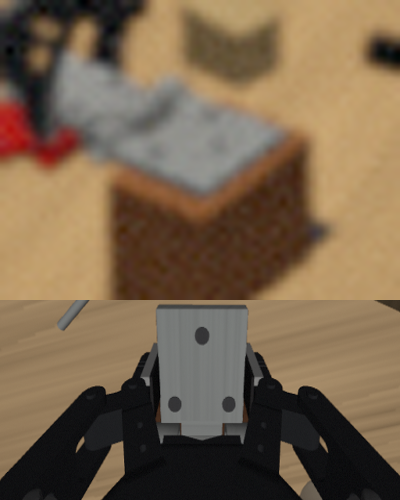

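In the wrist crop the neck sits between the two fixed knuckles, at (168,430) and (235,430). The scene crop agrees, and the wrist force is only the leaf's weight. I trim z by 1 mm and take a close last look.

servo_tool(
  deltas=[
    [0,0,1,0,0,0,0],
    [0,0,1,0,0,0,0],
    [0,0,1,0,0,0,0],
    [0,0,1,0,0,0,0],
    [0,0,1,0,0,0,0],
  ],
)

```text
time: 10.37
position: [0.491, 0.0874, 0.0748]
tcp_rot: [[-0.979, 0.205, 0.0], [0.205, 0.979, 0.0], [-0.0, 0.0, -1.0]]
ft_force: [-0.3, 0.4, -3.8]
finger_gap: 0.642
finger_force: 65.2
```

Run:
```python
from h import *
o=get_obs();print(o["time"],o["joint_vel"].round(3),todo(0),o["ft_force"],o["torque"])
a=capture("wrist")[315:375,190:330]
cv2.imwrite("pics/z.png",cv2.resize(cv2.convertScaleAbs(a[:,:,::-1],alpha=1.3),None,fx=5.6,fy=5.6,interpolation=2))
# predicted column of fixed knuckle inner edges (y=+-17) and neck edges (y=+-14), same x,z
K,D,Rc,e=pose("wrist")
J=lambda y,x=-.0,z=.012: HOLE+np.array([-np.sin(-.206)*y+np.cos(.206)*x,np.cos(.206)*y-np.sin(.206)*x,z])
for x,z in((-.012,0),(-.018,.004)):
  P=np.array([J(y,x,z) for y in(-.039,-.017,-.014,.014,.017,.039)])
  print(cv2.projectPoints((P-e)@Rc,np.zeros(3),np.zeros(3),K,D)[0][:,0].round(1).tolist())
```

```text
10.3667 [ 0.001  0.     0.     0.001  0.002 -0.002] [ 0.19  -0.192  0.112  0.     0.    -0.001] [-0.29061236  0.35416148 -3.76910458] [0.01684768 0.03596183 0.04003302]
[[188.6, 314.3], [228.1, 314.2], [233.5, 314.2], [283.6, 314.2], [289.0, 314.2], [328.4, 314.2]]
[[186.0, 310.3], [226.9, 310.2], [232.5, 310.2], [284.6, 310.2], [290.2, 310.2], [331.1, 310.2]]
```

View pics/z.png

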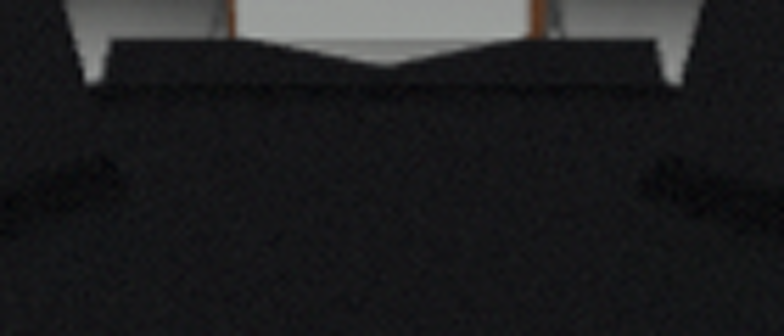

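In the last crop the neck (236–528) has a brown gap of about 7 px on the left and 19 px on the right. It is clear on both sides and about 0.6 mm left of centre. One small trim, then hand in.

servo_tool(
  deltas=[
    [0,0.6,0,0,0,0,0],
    [0,0.6,0,0,0,0,0],
    [0,0.6,0,0,0,0,0],
    [0,0.6,0,0,0,0,0],
    [0,0.6,0,0,0,0,0],
  ],
)

```text
time: 10.83
position: [0.491, 0.0879, 0.0748]
tcp_rot: [[-0.979, 0.205, -0.0], [0.205, 0.979, -0.0], [0.0, -0.0, -1.0]]
ft_force: [0.4, -0.3, -3.6]
finger_gap: 0.64
finger_force: 65.2
```

servo_tool(
  deltas=[
    [0,0,0,0,0,0,0],
    [0,0,0,0,0,0,0],
    [0,0,0,0,0,0,0],
    [0,0,0,0,0,0,0],
    [0,0,0,0,0,0,0],
  ],
)

```text
time: 11.25
position: [0.4911, 0.088, 0.0748]
tcp_rot: [[-0.979, 0.205, 0.0], [0.205, 0.979, -0.0], [-0.0, -0.0, -1.0]]
ft_force: [0.6, 0.3, -2.9]
finger_gap: 0.638
finger_force: 65.2
```

```bash
python3 -c "
from h import *
o=get_obs();print(o['joint_vel'].round(3),todo(0),o['ft_force'],o['finger_force'])
print(close_job())"
```

```text
[-0.    -0.001 -0.    -0.     0.     0.   ] [ 0.16  -0.777  0.108 -0.     0.    -0.001] [ 0.58238584  0.25977159 -2.93924327] 65.22469997406006
the job is handed in; nothing more can be done
None
```

I handed the job in at about 11 s with the gripper holding the single-knuckle leaf still between the fixed knuckles; by my measurements the holes are in line and nothing touches the jamb, but no verdict came back.

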